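# Catch the tool-case lid and let it down softly

## Task

Close the tool case gently and without gripping anything: push its leaned-back lid forward past upright so that it starts to fall on its own, let go of it, then catch it from underneath on the back of a finger while it is still well open and lower it gently until it is fully shut, with no drop at the end. Take the hand clear, and leave the jar, the thread spool and the hammer where they are.

Things in the scene. Friction and masses are not known exactly. Their poses are not given: they have to be found in the camera images.
- case: olive sheet-steel tool case, fixed to the bench, open on top: 140 (x) by 200 (y) by 110 mm high. Origin at the centre of its underside; x points from its front to its hinge side (roughly to the left, +y, as the robot sees it, varying), z up. Its lid is a flat olive steel plate, 140 mm from hinge to front edge, 200 mm wide, 6 mm thick.
- lid_hinge (a point): middle of the hinge line, on the case's rim 70 mm behind the case's centre, 110 mm above the bench; the hinge runs along the case's y.
- lid (a joint): angle of the lid, rad: 0 shut, 1.57 upright, 1.75 leaned back on its stop, where it rests at the start. The hinge is damped, no spring: once below 1.57 the lid falls shut by itself, very slowly at first, then at about 0.7 to 1 rad/s times cos(angle): some 3 s from 1.4 to shut. It stops at once when held up; that takes about 2 N at the tab.
- lid_tab (a point): outer end of the lid's lift tab, mid-width, on the lid's underside, 170 mm from the hinge line. The dark steel tab, 80 mm wide, 6 mm thick, carries the lid's plane on 30 mm past its front edge: shut, it stands 30 mm out from the case's front, underside 110 mm above the bench, nothing below it. Axes are the lid's: x from tab to hinge, z out of its upper face.
- jar_mid (a point): middle of a white plastic jar, 64 mm across, 75 mm tall, standing off one short end of the case; a bystander.
- spool_mid (a point): middle of a thread spool, 52 mm across, 60 mm tall, standing off the other short end; a bystander.
- hammer: hammer lying flat on the bench behind the hinge side of the case, about parallel to the hinge; origin near the middle of its length, x along the handle to the head; a bystander.

How it is judged:
By the outcome, as a careful person would: the job done as asked, in the order asked, and still so for the second after the job is handed in, with the robot touching nothing.
It also fails if it takes over 54 s, if anything falls off the work surface, if the arm or the gripper's body presses on something with over 40 N, if the wrist force passes 120 N, or if a joint passes its speed limit or range.

## Robot

A 7-joint arm with a two-finger parallel gripper is mounted at the origin on the work surface. World frame = base frame: x ahead of the robot, y to its left, z up, the work surface at z = 0. Lengths are in mm, angles in rad, forces in N, time in s.
With the tool pointing down it reaches from about 425 to 1025 mm from the base axis. Payload 9.4 kg.
Tool frame: the origin (TCP) lies at the very end of the fingers, on their centre line; the grasp point (between the pads) lies 19 mm behind it (env.tcp_to_grasp is the distance from the TCP to the grasp point, in mm); z points along the fingers, y is the line along which they close (so a half turn about z gives the same grasp; the last joint's range is limited). The gripper opens to 93 mm and grips with 3 to 60 N. Pads are 15 mm wide; open, the fingers measure 128 mm over their backs; the gripper's body (75 mm by 188 mm) begins 65 mm behind the grasp point.
Start: joints at [-1.201, 0.599, -0.003, 1.599, 0.002, 0.943, -0.08], TCP at [313.264, 653.827, 218.618] pointing down, gripper open.
Joint ranges: [-2.57, 2.57], [-0.35, 1.97], [-1.29, 1.29], [0.11, 2.56], [-1.05, 4.19], [0.11, 1.86], [-2.63, 2.63]. Speed limits (rad/s): [2.22, 2.22, 3.01, 3.01, 3.14, 3.14, 3.14].

## Interface

Orientations are given as a unit quaternion [w, x, y, z].
In Python, from rig import env gives the robot as it stands. The module is installed in compiled form; this text tells all that it offers.
- The arm moves only by the tool apply_moves, never from a script. Its argument "increments" is a list of rows, each a list of 2 entries, a list of its own where there are three numbers: the shift along the tool's x, y, z scaled (see below), then the turn, a rotation vector about the tool's x, y, z scaled (see below). In form: [[[dx, dy, dz], [ax, ay, az]], ...]. A call has 1 to 5 rows; each row is the pose to reach, as a shift and turn from the pose commanded when the call began, along the tool's axes at that moment; what a row does not reach only later rows make up. The controller multiplies each number of a shift by 1 m and each number of a turn by 90 degrees. A row lasts 1/8 s, in which the tool goes at most 62.5 mm and 10.7 degrees, less where a joint would pass 70% of its speed; a pose out of reach is approached as far as the arm can. A call with a number of a shift or a turn outside -1 to 1 is refused whole. A call with a gripper value outside its range is refused whole. "hand" is the opening, from -1 (shut) to 1 (fully open), so that 0 is half open, set as the call begins (left out, the last holds). The fingers move at their own pace and stop on an object; "force" is the grip in N (left out, the last holds). Time passes only in rows, so rows that repeat a pose let the fingers close. It gives the time, the measured TCP pose, the force, the opening and the grip force at its end, in the units of the state.
- env.get_obs(): the state, without advancing time (a new reading comes with each control period).
- env.snapshot(name): name is "scene" or "top" or "wrist"; returns the picture (480x640x3 uint8, red, green, blue); there is no depth.
- env.calibration(name): a dict with "K" (3x3 intrinsics, pixels), "distortion" ([k1, k2, p1, p2, k3] as OpenCV has them; the pictures are not rectified), "R" (3x3) and "t" (3): a world point X has camera coordinates R X + t. Camera axes: x right, y down, z forward; pixel columns grow to the right and rows downward; lengths in mm; the calibration is good to about 2 mm. A picture is of the moment at which its call begins: read the wrist's pose just before it. calibration takes no time and is no camera call; for the wrist camera it gives the pose at the moment of the call.
- env.sign_off(): hands the job in; it is judged then, once.
The state is a dict: "time": time; "joint_pos": joint angles; "qd": joint speeds; "effort": joint torques, N m; "eef_pos": TCP position; "eef_rot": TCP orientation; "force": force on the tool from outside, world axes, zero at the start; "moment": the same for the moment, N m; "gripper_width": opening from 0.0 (shut) to 1.0 (fully open); "grip_force": force on a finger pad.
Only numpy, scipy, OpenCV 4.12 (cv2) and the standard library are available. Lean on these libraries where they do the work, as an engineer would, in place of code of your own. Each camera call takes 0.05 s, during which the arm holds its last target. There are 200 camera calls.

## Working session

There is one attempt and no reset: what is moved stays moved. The work goes in short steps, Python scripts to look and compute and a tool call to move; the robot and the scene stay as the last step left them, time stands still between calls to the robot, and variables do not carry over. Pictures are saved under pics/ and viewed, at most 11 in all, crops included, and the job is handed in when it is done.

Besides the shell and the picture viewer there is one more tool, called in YAML: its name, and indented under it one key for each argument. apply_moves: Moves the arm, as the interface text tells. Its arguments: {"type":"object","properties":{"increments":{"type":"array","items":{"type":"array"}},"hand":{"type":"number"},"force":{"type":"number"}},"required":["increments"]}

```bash
mkdir -p pics; python3 - <<'E'
from rig import env
import cv2,numpy as np
o=env.get_obs()
print({k:np.round(o[k],3).tolist() for k in o})
for n in("scene","top"):
    im=env.snapshot(n);cv2.imwrite(f"pics/{n}0.png",im[:,:,::-1])
    c=env.calibration(n);print(n,np.round(c["K"],1).tolist(),np.round(c["R"],3).tolist(),np.round(c["t"],1).tolist(),c["distortion"])
E
```

```text
{'time': 0.0, 'joint_pos': [-1.201, 0.6, -0.003, 1.6, 0.002, 0.943, -0.08], 'qd': [0.001, -0.001, 0.001, 0.0, -0.0, -0.0, -0.001], 'effort': [0.001, -76.508, 1.498, -25.236, -0.052, 0.017, 0.0], 'eef_pos': [313.082, 653.365, 217.766], 'eef_rot': [-0.0, 0.222, 0.975, -0.001], 'force': [-0.012, 0.156, 0.047], 'moment': [-0.027, -0.011, -0.01], 'grip_force': 0.0, 'gripper_width': 0.999}
scene [[531.4, 0.0, 323.3], [0.0, 531.4, 250.5], [0.0, 0.0, 1.0]] [[0.844, 0.536, 0.009], [0.341, -0.524, -0.78], [-0.413, 0.662, -0.626]] [-530.2, -74.5, 990.7] [-0.15985792  0.          0.          0.          0.        ]
top [[536.7, 0.0, 322.2], [0.0, 536.7, 229.5], [0.0, 0.0, 1.0]] [[0.012, -1.0, 0.006], [-0.996, -0.013, -0.09], [0.09, -0.005, -0.996]] [95.1, 571.8, 926.3] [-0.08434496  0.          0.          0.          0.        ]
```

View pics/top0.png

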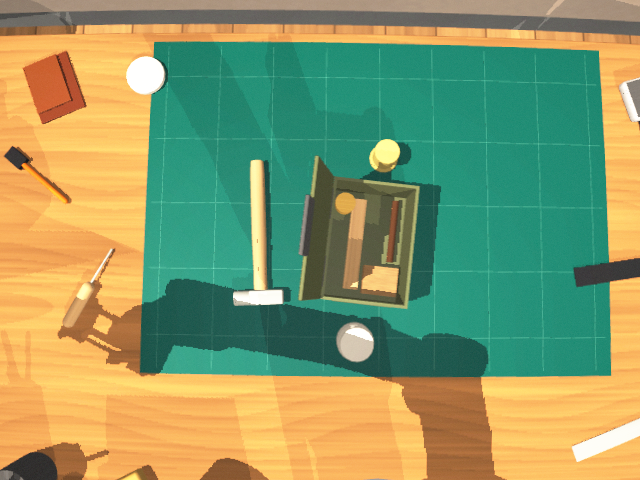

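View pics/scene0.png

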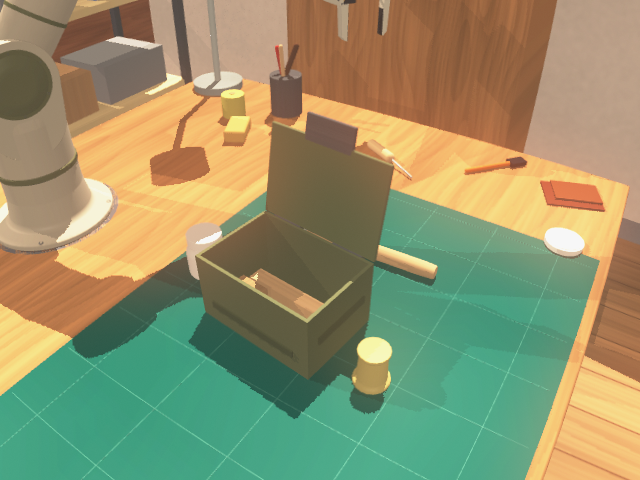

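The top view shows the case with front rim corners at (418,186) and (408,306). The lid leans left, with its tab near (305,225). The spool top is at (386,150), the jar top at (355,340), and the hammer at x≈260. The robot sits below the image.

```bash
cat > h.py <<'E'
from rig import env
import cv2,numpy as np
def ray(n,uv,z,c=None):
    c=c or env.calibration(n)
    p=cv2.undistortPoints(np.array([[uv]],float),np.array(c["K"]),np.array(c["distortion"]))[0,0]
    R=np.array(c["R"]);C=-R.T@np.array(c["t"]);d=R.T@np.array([p[0],p[1],1])
    return C+d*(z-C[2])/d[2]
def proj(n,X):
    c=env.calibration(n)
    return cv2.projectPoints(np.array(X,float).reshape(-1,3),cv2.Rodrigues(np.array(c["R"]))[0],np.array(c["t"]),np.array(c["K"]),np.array(c["distortion"]))[0][:,0]
E
python3 - <<'E'
from h import *
for n,uv,z in [("top",(418.5,186),110),("top",(408,307),110),("top",(331,178),110),("top",(386,148),60),("top",(355,341),75),("top",(258,162),20),("top",(262,297),20),
 ("scene",(308,322),110),("scene",(201,255),110),("scene",(371,263),110),("scene",(268,217),110),("scene",(375,351),60),("scene",(205,235),75)]:
    print(n,uv,ray(n,uv,z).round(0))
im=env.snapshot("top");
cv2.imwrite("pics/topc.png",cv2.resize(im[130:370,220:450,::-1],None,fx=2.5,fy=2.5,interpolation=cv2.INTER_CUBIC))
E
```

```text
top (418.5, 186) [636. -54. 110.]
top (408, 307) [440. -36. 110.]
top (331, 178) [647.  89. 110.]
top (386, 148) [711.  -7.  60.]
top (355, 341) [381.  46.  75.]
top (258, 162) [692. 220.  20.]
top (262, 297) [450. 207.  20.]
scene (308, 322) [638. -51. 110.]
scene (201, 255) [446. -27. 110.]
scene (371, 263) [649.  85. 110.]
scene (268, 217) [469.  95. 110.]
scene (375, 351) [709.  -8.  60.]
scene (205, 235) [384.  42.  75.]
```

View pics/topc.png

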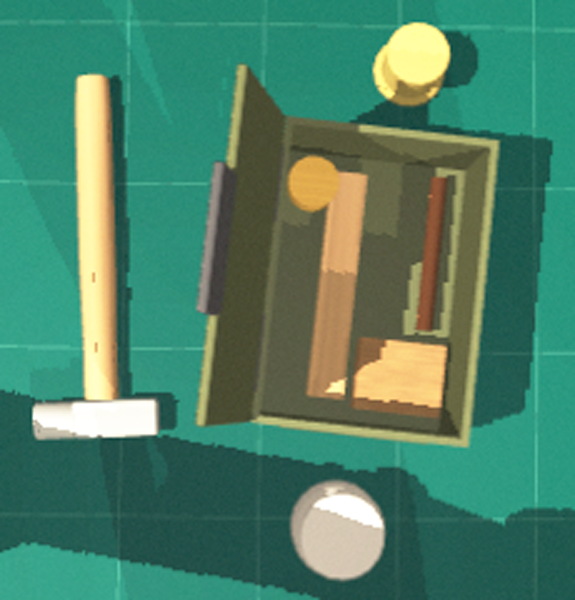

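The crop confirms the geometry: the case centre is near (544,25), the hinge mid near (550,95), and the case x-axis near (0.085,0.996). The tab is mid-width, and the jar and spool sit off the short ends. I'll write a planning helper in hinge-plane coordinates (t along case x from the hinge, z, and tilt).

```bash
cat > p.py <<'E'
import sys,json
from h import *
from scipy.spatial.transform import Rotation as Ro
c=np.array([.085,.9964,0]);H=np.array([550,95,0.]);zz=np.array([0,0,-1.])
R0=np.column_stack([np.cross(c,zz),c,zz])
def now():
    o=env.get_obs();q=o["eef_rot"];return o,np.array(o["eef_pos"]),Ro.from_quat([q[1],q[2],q[3],q[0]])
def tz(p): d=p-H; return d@c, d@np.cross(c,zz), p[2]
def plan(W,ref=None):
    o,p,R=now()
    if ref is not None: p=H+ref[0]*c+np.array([0,0,ref[1]]);R=Ro.from_matrix(R0)*Ro.from_rotvec([-ref[2],0,0])
    m=tz(now()[1]);print("t",round(o["time"],2),"at t,lat,z",np.round(m,1),"F",np.round(o["force"],1),"off",np.round((Ro.from_matrix(R0).inv()*now()[2]).as_rotvec(),3))
    rows=[]
    for t,z,d in W:
        g=H+t*c+np.array([0,0,z]);Rg=Ro.from_matrix(R0)*Ro.from_rotvec([-d,0,0])
        rows.append([np.round(R.inv().apply(g-p)/1000,3).tolist(),np.round((R.inv()*Rg).as_rotvec()/(np.pi/2),3).tolist()])
    print(json.dumps(rows))
def catch(th,al,s):
    n=np.array([np.sin(al),np.cos(al)]);k=np.array([np.cos(al),-np.sin(al)])
    return np.array([-170*np.cos(th),110+170*np.sin(th)])-17.5*n+s*k
E
python3 - <<'E'
from p import *
plan([(90,340,0)])
for th in (1,.8,.5,.2,0):print(th,catch(th,.9,18).round())
E
```

```text
t 0.15 at t,lat,z [536.4 283.5 218. ] F [-0.3  0.6  0.9] off [0.001 0.    0.362]
[[[-0.423, -0.317, -0.122], [-0.001, -0.0, -0.23]]]
1 [-94. 228.]
0.8 [-121.  207.]
0.5 [-152.  167.]
0.2 [-169.  119.]
0 [-173.   85.]
```

apply_moves:
  increments:
    - [[-0.04,-0.03,-0.012],[0,0,-0.04]]
    - [[-0.085,-0.064,-0.025],[0,0,-0.09]]
    - [[-0.13,-0.1,-0.04],[0,0,-0.14]]
    - [[-0.175,-0.13,-0.055],[0,0,-0.19]]
    - [[-0.22,-0.165,-0.07],[0,0,-0.23]]
  hand: -1

```text
time: 0.78
eef_pos: [441.1, 408.4, 289.0]
eef_rot: [0.0, 0.042, 0.999, -0.0]
force: [0.4, 0.4, 0.9]
gripper_width: 0.511
grip_force: 0.0
```

```bash
python3 -c "
from p import *
plan([(90,340,0)])"
```

```text
t 0.78 at t,lat,z [303.  135.1 289. ] F [0.4 0.4 0.9] off [ 0.    -0.    -0.002]
[[[-0.135, -0.213, -0.051], [-0.0, 0.0, 0.001]]]
```

apply_moves:
  increments:
    - [[-0.03,-0.05,-0.013],[0,0,0]]
    - [[-0.06,-0.1,-0.027],[0,0,0]]
    - [[-0.09,-0.15,-0.04],[0,0,0]]
    - [[-0.12,-0.2,-0.05],[0,0,0]]
    - [[-0.135,-0.25,-0.053],[0,0,0]]

```text
time: 1.4
eef_pos: [554.7, 147.2, 342.1]
eef_rot: [0.001, 0.043, 0.999, 0.0]
force: [0.3, -0.1, -0.5]
gripper_width: 0.015
grip_force: 0.0
```

```bash
python3 -c "
from p import *
plan([(0,340,0),(-60,340,0),(-120,335,0.1),(-170,320,.25),(-190,300,.4)])"
```

```text
t 1.4 at t,lat,z [ 5.240e+01 -3.000e-01  3.421e+02] F [ 0.3 -0.1 -0.5] off [-0.    -0.001  0.001]
[[[0.0, -0.052, 0.002], [0.0, 0.001, -0.001]], [[0.0, -0.112, 0.002], [0.0, 0.001, -0.001]], [[0.0, -0.172, 0.007], [-0.064, 0.001, -0.001]], [[0.0, -0.222, 0.022], [-0.159, 0.001, -0.001]], [[-0.0, -0.242, 0.042], [-0.255, 0.001, -0.001]]]
```

apply_moves:
  increments:
    - [[0,-0.052,0],[0,0,0]]
    - [[0,-0.112,0],[0,0,0]]
    - [[0,-0.172,0.007],[-0.06,0,0]]
    - [[0,-0.222,0.022],[-0.16,0,0]]
    - [[0,-0.242,0.042],[-0.26,0,0]]

```text
time: 2.02
eef_pos: [533.4, -94.0, 300.5]
eef_rot: [0.011, 0.042, 0.978, 0.204]
force: [0.5, 1.7, -0.2]
gripper_width: 0.007
grip_force: 0.0
```

```bash
python3 -c "
from p import *
plan([(-180,250,.6),(-180,200,.67),(-185,150,.67),(-185,100,.67),(-185,80,.67)],None)"
```

```text
t 2.02 at t,lat,z [-189.7    0.5  300.5] F [ 0.5  1.7 -0.2] off [-0.412 -0.005  0.001]
[[[-0.0, -0.011, 0.05], [-0.12, 0.003, 0.0]], [[0.0, -0.031, 0.096], [-0.164, 0.003, 0.0]], [[0.0, -0.056, 0.14], [-0.164, 0.003, 0.0]], [[0.001, -0.076, 0.186], [-0.164, 0.003, 0.0]], [[0.001, -0.084, 0.204], [-0.164, 0.003, 0.0]]]
```

Tracking is good, so I'll test the lowering pose.

apply_moves:
  increments:
    - [[0,-0.011,0.05],[-0.1,0,0]]
    - [[0,-0.031,0.096],[-0.16,0,0]]
    - [[0,-0.056,0.14],[-0.16,0,0]]
    - [[0,-0.076,0.186],[-0.16,0,0]]
    - [[0,-0.084,0.204],[-0.16,0,0]]

```text
time: 2.65
eef_pos: [532.0, -87.7, 76.1]
eef_rot: [0.012, 0.041, 0.945, 0.324]
force: [-0.2, 0.3, 1.1]
gripper_width: 0.007
grip_force: 0.0
```

```bash
python3 -c "
from p import *
print(env.get_obs()['joint_pos'])
cv2.imwrite('pics/s1.png',env.snapshot('scene')[:,:,::-1])
plan([(-185,140,.67),(-185,200,.67),(-185,260,.6),(-185,310,.4),(-170,345,.22)],None)"
```

```text
[ 0.53196705  0.74783957 -0.16022799  2.0366774  -0.78760086  0.76548561
  2.57369962]
t 2.7 at t,lat,z [-183.6    2.7   74.9] F [-0.4  0.7 -0. ] off [-0.661  0.004  0.002]
[[[-0.002, 0.039, -0.052], [-0.006, -0.002, -0.002]], [[-0.002, 0.076, -0.1], [-0.006, -0.002, -0.002]], [[-0.002, 0.113, -0.147], [0.039, -0.002, -0.002]], [[-0.002, 0.143, -0.186], [0.166, -0.002, -0.002]], [[-0.001, 0.177, -0.205], [0.281, -0.002, -0.002]]]
```

View pics/s1.png

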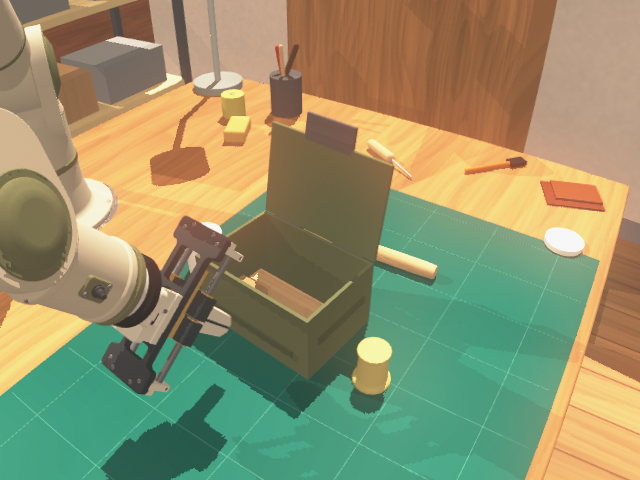

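The picture shows the hand tilted in front of the case, clear of everything, so the catching pose is reachable. Next I'll go back over the lid to its rear.

apply_moves:
  increments:
    - [[0,0.039,-0.052],[0,0,0]]
    - [[0,0.076,-0.1],[0,0,0]]
    - [[0,0.113,-0.147],[0.04,0,0]]
    - [[0,0.143,-0.186],[0.15,0,0]]
    - [[0,0.177,-0.205],[0.26,0,0]]

```text
time: 3.32
eef_pos: [534.9, -75.5, 353.3]
eef_rot: [0.008, 0.044, 0.991, 0.122]
force: [-0.1, 1.1, -0.7]
gripper_width: 0.008
grip_force: 0.0
```

```bash
python3 -c "
from p import *
plan([(-110,350,.06),(-50,350,0),(10,350,0),(70,350,0),(95,330,0)],None)"
```

```text
t 3.33 at t,lat,z [-171.1    0.6  353.3] F [-0.1  1.1 -0.7] off [-0.245 -0.006  0.004]
[[[-0.0, 0.059, 0.018], [0.118, 0.004, -0.003]], [[0.0, 0.117, 0.033], [0.156, 0.004, -0.003]], [[0.0, 0.175, 0.047], [0.156, 0.004, -0.003]], [[0.001, 0.233, 0.062], [0.156, 0.004, -0.003]], [[0.001, 0.253, 0.087], [0.156, 0.004, -0.003]]]
```

apply_moves:
  increments:
    - [[0,0.059,0.018],[0.1,0,0]]
    - [[0,0.117,0.033],[0.156,0,0]]
    - [[0,0.175,0.047],[0.156,0,0]]
    - [[0,0.233,0.062],[0.156,0,0]]
    - [[0,0.258,0.082],[0.156,0.003,0]]

```text
time: 3.95
eef_pos: [557.1, 199.9, 335.6]
eef_rot: [-0.001, 0.04, 0.999, 0.004]
force: [-0.1, -0.7, 0.5]
gripper_width: 0.008
grip_force: 0.0
```

```bash
python3 -c "
from p import *
plan([(95,290,0),(90,235,0),(75,235,0),(62,235,0),(55,235,0)],None)"
```

```text
t 3.95 at t,lat,z [105.1   1.9 335.6] F [-0.1 -0.7  0.5] off [-0.008  0.003 -0.004]
[[[-0.002, -0.01, 0.045], [0.005, -0.002, 0.003]], [[-0.002, -0.016, 0.1], [0.005, -0.002, 0.003]], [[-0.002, -0.031, 0.1], [0.005, -0.002, 0.003]], [[-0.002, -0.044, 0.1], [0.005, -0.002, 0.003]], [[-0.002, -0.051, 0.1], [0.005, -0.002, 0.003]]]
```

apply_moves:
  increments:
    - [[0,-0.005,0.045],[0.005,0,0]]
    - [[-0.002,-0.01,0.1],[0.005,0,0.003]]
    - [[-0.002,-0.025,0.1],[0.005,0,0.003]]
    - [[-0.002,-0.04,0.1],[0.005,0,0.003]]
    - [[-0.002,-0.05,0.1],[0.005,0,0.003]]

```text
time: 4.58
eef_pos: [556.0, 145.1, 236.5]
eef_rot: [-0.001, 0.046, 0.999, -0.0]
force: [0.5, 2.4, 1.6]
gripper_width: 0.004
grip_force: 0.9
```

```bash
python3 -c "
from p import *
plan([(50,235,0),(45,235,0),(40,235,0),(35,235,0),(30,235,0)],None)"
```

```text
t 4.58 at t,lat,z [ 50.4  -1.7 236.5] F [0.5 2.4 1.6] off [0.    0.001 0.006]
[[[0.002, -0.0, 0.001], [-0.0, -0.001, -0.004]], [[0.002, -0.005, 0.001], [-0.0, -0.001, -0.004]], [[0.002, -0.01, 0.001], [-0.0, -0.001, -0.004]], [[0.002, -0.015, 0.001], [-0.0, -0.001, -0.004]], [[0.002, -0.02, 0.001], [-0.0, -0.001, -0.004]]]
```

apply_moves:
  increments:
    - [[0,-0.004,0],[0,0,0]]
    - [[0,-0.008,0],[0,0,0]]
    - [[0,-0.013,0],[0,0,0]]
    - [[0,-0.018,0],[0,0,0]]
    - [[0,-0.023,0],[0,0,0]]

```text
time: 5.2
eef_pos: [552.7, 123.1, 233.9]
eef_rot: [-0.003, 0.045, 0.999, -0.001]
force: [0.0, 0.9, 0.5]
gripper_width: 0.003
grip_force: 0.4
```

```bash
python3 -c "
from p import *
im=env.snapshot('scene')[:,:,::-1]
cv2.imwrite('pics/s2.png',im[80:340,150:450])
cv2.imwrite('pics/s2.png',cv2.resize(im[80:340,150:450],None,fx=2,fy=2))
plan([(20,235,0)],None)"
```

```text
t 5.25 at t,lat,z [ 27.4  -0.3 233.8] F [ 0.6 -1.   0.6] off [0.002 0.005 0.005]
[[[0.0, -0.007, -0.001], [-0.001, -0.003, -0.003]]]
```

View pics/s2.png

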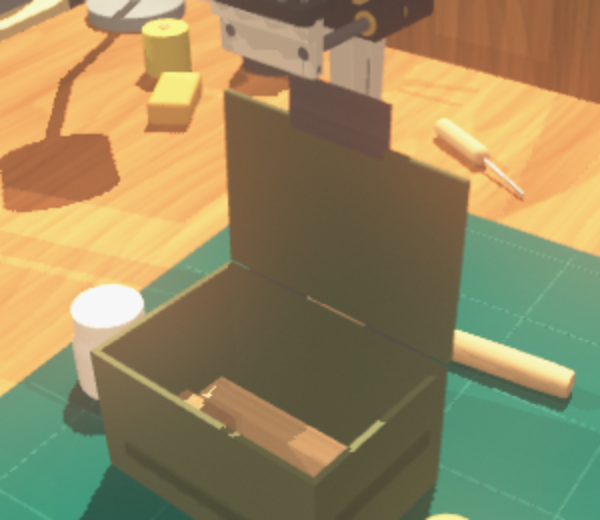

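The lid is now about upright, with the finger behind the tab. The far top corner is at about (385,171) in the full scene image. I'll make an angle estimator from the scene camera using the tab colour blob.

```bash
cat >> p.py <<'E'
y_=np.cross(c,zz) # lateral +: towards robot
def P(r,l,th): return H+c*(-r*np.cos(th))+y_*l+np.array([0,0,110+r*np.sin(th)])
TH=np.linspace(0,1.85,371)
def ang(uv,r,l):
    d=np.linalg.norm(proj("scene",[P(r,l,t) for t in TH])-uv,axis=1);i=d.argmin();return round(TH[i],3),round(d[i],1)
def tab(im):
    a=im.astype(int);m=((a.max(2)<115)&(a.max(2)>50)&(a[:,:,2]-a[:,:,1]>-3)&(a[:,:,0]-a[:,:,1]<35)).astype(np.uint8)
    pts=proj("scene",[P(155,0,t) for t in TH])
    m=cv2.morphologyEx(m,cv2.MORPH_OPEN,np.ones((3,3),np.uint8))
    n,L,S,C=cv2.connectedComponentsWithStats(m)
    return [(S[i,4],C[i].round(1).tolist(),ang(C[i],155,0)) for i in range(1,n) if 150<S[i,4]<4000 and np.linalg.norm(pts-C[i],axis=1).min()<15]
E
python3 - <<'E'
from p import *
for f in("scene0","s1"):print(tab(cv2.imread(f"pics/{f}.png")[:,:,::-1]))
im=cv2.imread("pics/scene0.png")[:,:,::-1];print(im[135,335],im[200,330],im[180,300])
print(ang((385,171),140,-100),ang((262.5,125),140,100))
print(ang((390,166),140,-100),ang((271,124),140,100))
print(tab(env.snapshot("scene")))
E
```

```text
[]
[]
[117  90  78] [103  96  66] [115  99  68]
(np.float64(1.63), np.float64(2.4)) (np.float64(1.66), np.float64(2.0))
(np.float64(1.73), np.float64(0.6)) (np.float64(1.785), np.float64(3.4))
[]
```

apply_moves:
  increments:
    - [[0,-0.004,0],[0,0,0]]
    - [[0,-0.008,0],[0,0,0]]
    - [[0,-0.011,0],[0,0,0]]
    - [[0,-0.014,0],[0,0,0]]

```text
time: 5.8
eef_pos: [551.4, 109.2, 234.0]
eef_rot: [-0.002, 0.045, 0.999, -0.001]
force: [0.3, 0.6, 0.6]
gripper_width: 0.005
grip_force: 0.2
```

```bash
sed -i 's/m=((a.max(2)<115).*astype(np.uint8)/m=((a.max(2)<150)\&(a.max(2)>40)\&(a[:,:,1]-a[:,:,2]<20)\&(a[:,:,0]-a[:,:,1]>8)).astype(np.uint8)/' p.py; python3 - <<'E'
from p import *
for f in("scene0","s1"):print(tab(cv2.imread(f"pics/{f}.png")[:,:,::-1]))
im=env.snapshot("scene");print(tab(im));cv2.imwrite('pics/s3.png',im[:,:,::-1])
plan([(5,235,0)])
E
```

```text
[(np.int32(1393), [330.3, 133.5], (np.float64(1.79), np.float64(4.1)))]
[(np.int32(1386), [330.3, 133.5], (np.float64(1.79), np.float64(4.1)))]
[(np.int32(1368), [313.6, 141.3], (np.float64(1.545), np.float64(4.6)))]
t 5.85 at t,lat,z [ 13.8  -0.3 233.9] F [ 0.1  0.  -0.3] off [0.002 0.005 0.005]
[[[0.0, -0.009, -0.001], [-0.001, -0.003, -0.003]]]
```

The lid is at about 1.51, just past upright. I'll give one small nudge, then let go and swing over it.

```bash
python3 - <<'E'
from p import *
plan([(8,234,0),(8,234,0),(35,240,0),(38,295,0),(0,335,0)])
E
```

```text
t 5.85 at t,lat,z [ 13.8  -0.3 233.9] F [ 0.1  0.  -0.3] off [0.002 0.005 0.005]
[[[0.0, -0.006, -0.0], [-0.001, -0.003, -0.003]], [[0.0, -0.006, -0.0], [-0.001, -0.003, -0.003]], [[0.0, 0.021, -0.006], [-0.001, -0.003, -0.003]], [[0.001, 0.024, -0.061], [-0.001, -0.003, -0.003]], [[0.001, -0.014, -0.101], [-0.001, -0.003, -0.003]]]
```

apply_moves:
  increments:
    - [[0,-0.004,0],[0,0,0]]
    - [[0,-0.006,0],[0,0,0]]
    - [[0,0.021,-0.006],[0,0,0]]
    - [[0,0.024,-0.061],[0,0,0]]
    - [[0,-0.014,-0.101],[0,0,0]]

```text
time: 6.48
eef_pos: [551.1, 98.4, 336.6]
eef_rot: [-0.002, 0.042, 0.999, -0.0]
force: [0.8, -0.8, 0.5]
gripper_width: 0.005
grip_force: 0.0
```

```bash
python3 - <<'E'
from p import *
im=env.snapshot("scene");print(tab(im));cv2.imwrite('pics/s4.png',im[:,:,::-1])
plan([(-55,338,0),(-115,335,0.1),(-165,318,.25),(-185,280,.4),(-185,235,.55)])
E
```

```text
[(np.int32(1294), [308.1, 144.7], (np.float64(1.47), np.float64(4.4)))]
t 6.53 at t,lat,z [ -4.   -2.8 341.7] F [ 1.4 -5.1  2.8] off [ 0.002 -0.002  0.007]
[[[0.002, -0.051, 0.004], [-0.001, 0.001, -0.004]], [[0.002, -0.111, 0.007], [-0.065, 0.002, -0.004]], [[0.002, -0.161, 0.024], [-0.16, 0.002, -0.004]], [[0.002, -0.181, 0.062], [-0.256, 0.002, -0.004]], [[0.002, -0.181, 0.107], [-0.351, 0.003, -0.004]]]
```

apply_moves:
  increments:
    - [[0,-0.051,0.004],[0,0,0]]
    - [[0,-0.111,0.007],[-0.06,0,0]]
    - [[0,-0.161,0.024],[-0.16,0,0]]
    - [[0,-0.181,0.062],[-0.255,0,0]]
    - [[0,-0.181,0.107],[-0.35,0,0]]

```text
time: 7.15
eef_pos: [534.7, -88.2, 228.1]
eef_rot: [0.013, 0.046, 0.961, 0.271]
force: [0.0, 1.0, -1.5]
gripper_width: 0.004
grip_force: 0.0
```

```bash
python3 - <<'E'
from p import *
im=env.snapshot("scene");print(tab(im));cv2.imwrite('pics/s5.png',im[:,:,::-1])
for th in(1.2,1.1,1,.9):print(th,catch(th,.92,20).round())
print((np.array(env.get_obs()["joint_pos"])[6]))
plan([(-160,230,.65),(-120,230,.65),(-110,230,.65)])
E
```

```text
[(np.int32(997), [302.7, 147.2], (np.float64(1.41), np.float64(3.2)))]
1.2 [-63. 242.]
1.1 [-79. 235.]
1 [-94. 227.]
0.9 [-107.  217.]
2.2633344048265345
t 7.2 at t,lat,z [-186.4    3.   219.7] F [-3.6 -2.6 -4.5] off [-0.558  0.008  0.017]
[[[-0.003, 0.028, 0.005], [-0.059, -0.001, -0.012]], [[-0.002, 0.062, 0.026], [-0.059, -0.001, -0.012]], [[-0.002, 0.07, 0.032], [-0.059, -0.001, -0.012]]]
```

```bash
python3 - <<'E'
from p import *
plan([(-150,232,.62),(-110,232,.65),(-85,232,.65)],(-185,235,.55))
E
```

```text
t 7.2 at t,lat,z [-186.4    3.   219.7] F [-3.6 -2.6 -4.5] off [-0.558  0.008  0.017]
[[[-0.0, 0.028, 0.021], [-0.045, 0.0, 0.0]], [[0.0, 0.062, 0.042], [-0.064, 0.0, 0.0]], [[0.0, 0.084, 0.055], [-0.064, 0.0, 0.0]]]
```

apply_moves:
  increments:
    - [[0,0.028,0.02],[-0.045,0,0]]
    - [[0,0.062,0.041],[-0.06,0,0]]
    - [[0,0.083,0.054],[-0.06,0,0]]

```text
time: 7.58
eef_pos: [542.6, 15.3, 225.4]
eef_rot: [0.011, 0.043, 0.948, 0.315]
force: [0.6, 0.1, 0.1]
gripper_width: 0.004
grip_force: 0.0
```

```bash
python3 - <<'E'
from p import *
im=env.snapshot("scene");print(tab(im));cv2.imwrite('pics/s6.png',im[:,:,::-1])
plan([(-85,232,.65)])
E
```

```text
[]
t 7.62 at t,lat,z [-76.7   1.  226.1] F [-1.   3.   0.1] off [-0.643  0.005  0.002]
[[[-0.001, -0.003, -0.01], [-0.004, -0.003, -0.002]]]
```

View pics/s6.png

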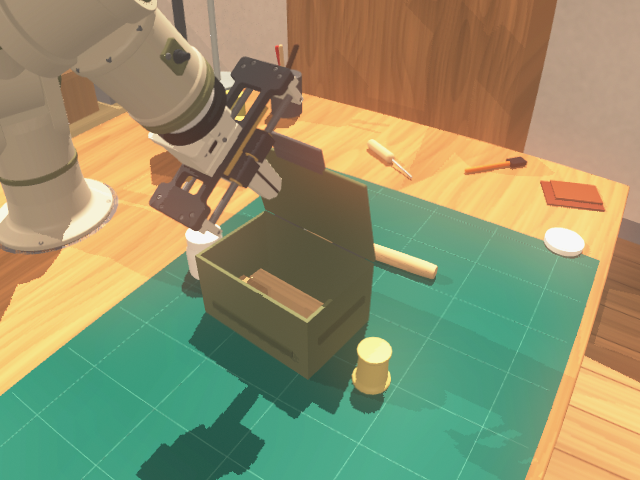

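The finger is waiting under the tab. The lid's far corner is at (367,188) and the lid is still falling.

apply_moves:
  increments:
    - [[0,0,0],[0,0,0]]
    - [[0,0,0],[0,0,0]]

```text
time: 7.88
eef_pos: [543.2, 12.8, 225.7]
eef_rot: [0.012, 0.043, 0.948, 0.315]
force: [-0.5, -0.7, -0.3]
gripper_width: 0.004
grip_force: 0.0
```

```bash
cat >> p.py <<'E'
def corner(im):
    # far top plate corner: extreme along lid far edge; compare olive mask against predicted far-edge point for each angle
    hsv=cv2.cvtColor(np.ascontiguousarray(im),cv2.COLOR_RGB2HSV)
    m=cv2.inRange(hsv,(18,50,30),(34,190,150));return m
def lidang(im):
    m=corner(im)>0;best=None
    for t in TH[::-1]:  # first angle (from open) whose far-edge interior points are olive
        q=proj("scene",[P(r,-96,t) for r in np.linspace(100,137,12)]).round().astype(int)
        if np.mean([m[v,u] for u,v in q])>.8: return round(t,3)
E
python3 - <<'E'
from p import *
print(ang((367,188),140,-100))
for f in("scene0","s3","s4","s5","s6"):print(f,lidang(cv2.imread(f"pics/{f}.png")[:,:,::-1]))
im=env.snapshot("scene");print(lidang(im));cv2.imwrite('pics/s7.png',im[:,:,::-1])
plan([(-85,232,.65)])
E
```

```text
(np.float64(1.335), np.float64(3.4))
scene0 1.6
s3 1.25
s4 1.19
s5 1.145
s6 1.115
1.115
t 7.92 at t,lat,z [-8.250e+01 -2.000e-01  2.257e+02] F [ 0.1 -0.2  0.3] off [-0.641  0.002  0.007]
[[[0.0, 0.002, -0.007], [-0.006, 0.0, -0.004]]]
```

apply_moves:
  increments:
    - [[0,0,0],[0,0,0]]
    - [[0,0,0],[0,0,0]]
    - [[0,0,0],[0,0,0]]
    - [[0,0,0],[0,0,0]]

```text
time: 8.43
eef_pos: [542.9, 13.7, 225.4]
eef_rot: [0.012, 0.043, 0.948, 0.315]
force: [-0.8, -0.6, -0.4]
gripper_width: 0.005
grip_force: 0.0
```

```bash
python3 - <<'E'
from p import *
im=env.snapshot("scene");cv2.imwrite('pics/s8.png',im[100:400,180:480,::-1])
plan([(-85,232,.65)])
E
```

```text
t 8.47 at t,lat,z [-8.160e+01  2.000e-01  2.255e+02] F [ 0.6 -0.4  0.3] off [-0.642  0.003  0.006]
[[[-0.0, 0.001, -0.007], [-0.005, -0.001, -0.004]]]
```

View pics/s8.png

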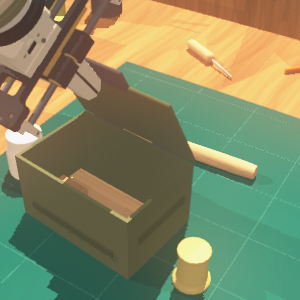

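The lid's far corner is now near (348,205), close to the waiting finger. I'll keep holding.

apply_moves:
  increments:
    - [[0,0,0],[0,0,0]]
    - [[0,0,0],[0,0,0]]
    - [[0,0,0],[0,0,0]]

```text
time: 8.85
eef_pos: [542.9, 13.6, 225.4]
eef_rot: [0.012, 0.043, 0.948, 0.315]
force: [0.1, -2.2, -0.2]
gripper_width: -0.0
grip_force: 0.6
```

```bash
python3 - <<'E'
from p import *
print(ang((348,205),140,-100))
plan([(-85,232,.65)])
E
```

```text
(np.float64(1.105), np.float64(1.0))
t 8.85 at t,lat,z [-8.170e+01  2.000e-01  2.254e+02] F [ 0.1 -2.2 -0.2] off [-0.642  0.003  0.006]
[[[-0.0, 0.001, -0.007], [-0.005, -0.001, -0.004]]]
```

The catch shows as a −2.2 N force at an angle of about 1.05. Now I'll lower slowly.

```bash
cat > lower.py <<'E'
from p import *
al=np.pi/2-.642;n=np.array([np.sin(al),np.cos(al)]);k=np.array([np.cos(al),-np.sin(al)])
def Q(th):
    s=24 if th<al else 24*np.cos(th-al)
    if th>=al: r=146;return np.array([-r*np.cos(th),110+r*np.sin(th)])-17.5*n
    return np.array([-170*np.cos(th),110+170*np.sin(th)])-17.5*n+24*k
def inc(th,ref):
    d=Q(th)-Q(ref); return [0,round(float(d@n),0)/1000,round(float(d@k),0)/1000]
ths=[1.07,1.04,1.01,.98,.95,.92]+list(np.arange(.89,.2,-.03))+list(np.arange(.185,-.05,-.015))
for i in range(0,len(ths)-1,5):
    print(round(ths[i],3),'->',round(ths[min(i+5,len(ths)-1)],3),Q(ths[min(i+5,len(ths)-1)]).round(),json.dumps([[inc(t,ths[i]),[0,0,0]] for t in ths[i+1:i+6]]))
E
python3 lower.py
```

```text
1.07 -> 0.92 [-103.  216.] [[[0, -0.004, -0.001], [0, 0, 0]], [[0, -0.009, -0.001], [0, 0, 0]], [[0, -0.013, -0.001], [0, 0, 0]], [[0, -0.017, -0.001], [0, 0, 0]], [[0, -0.022, -0.001], [0, 0, 0]]]
0.92 -> 0.77 [-122.  199.] [[[0, -0.005, 0.0], [0, 0, 0]], [[0, -0.01, 0.0], [0, 0, 0]], [[0, -0.015, 0.001], [0, 0, 0]], [[0, -0.02, 0.001], [0, 0, 0]], [[0, -0.025, 0.002], [0, 0, 0]]]
0.77 -> 0.62 [-138.  179.] [[[0, -0.005, 0.001], [0, 0, 0]], [[0, -0.01, 0.002], [0, 0, 0]], [[0, -0.015, 0.003], [0, 0, 0]], [[0, -0.02, 0.004], [0, 0, 0]], [[0, -0.025, 0.006], [0, 0, 0]]]
0.62 -> 0.47 [-151.  157.] [[[0, -0.005, 0.002], [0, 0, 0]], [[0, -0.01, 0.003], [0, 0, 0]], [[0, -0.014, 0.005], [0, 0, 0]], [[0, -0.019, 0.007], [0, 0, 0]], [[0, -0.024, 0.01], [0, 0, 0]]]
0.47 -> 0.32 [-161.  134.] [[[0, -0.005, 0.002], [0, 0, 0]], [[0, -0.009, 0.005], [0, 0, 0]], [[0, -0.013, 0.007], [0, 0, 0]], [[0, -0.018, 0.01], [0, 0, 0]], [[0, -0.022, 0.013], [0, 0, 0]]]
0.32 -> 0.17 [-167.  109.] [[[0, -0.004, 0.003], [0, 0, 0]], [[0, -0.008, 0.006], [0, 0, 0]], [[0, -0.012, 0.009], [0, 0, 0]], [[0, -0.018, 0.014], [0, 0, 0]], [[0, -0.02, 0.016], [0, 0, 0]]]
0.17 -> 0.095 [-169.   96.] [[[0, -0.002, 0.002], [0, 0, 0]], [[0, -0.004, 0.004], [0, 0, 0]], [[0, -0.005, 0.005], [0, 0, 0]], [[0, -0.007, 0.007], [0, 0, 0]], [[0, -0.009, 0.009], [0, 0, 0]]]
0.095 -> 0.02 [-170.   84.] [[[0, -0.002, 0.002], [0, 0, 0]], [[0, -0.003, 0.004], [0, 0, 0]], [[0, -0.005, 0.006], [0, 0, 0]], [[0, -0.007, 0.008], [0, 0, 0]], [[0, -0.008, 0.01], [0, 0, 0]]]
0.02 -> -0.04 [-170.   74.] [[[0, -0.002, 0.002], [0, 0, 0]], [[0, -0.003, 0.004], [0, 0, 0]], [[0, -0.005, 0.006], [0, 0, 0]], [[0, -0.006, 0.008], [0, 0, 0]]]
```

apply_moves:
  increments:
    - [[0,-0.003,0],[0,0,0]]
    - [[0,-0.008,0],[0,0,0]]
    - [[0,-0.013,-0.001],[0,0,0]]
    - [[0,-0.017,-0.001],[0,0,0]]
    - [[0,-0.022,-0.001],[0,0,0]]

```text
time: 9.48
eef_pos: [541.2, -4.6, 212.9]
eef_rot: [0.012, 0.043, 0.948, 0.315]
force: [-0.6, -0.5, -0.8]
gripper_width: 0.003
grip_force: 0.4
```

apply_moves:
  increments:
    - [[0,-0.005,0],[0,0,0]]
    - [[0,-0.01,0],[0,0,0]]
    - [[0,-0.015,0.001],[0,0,0]]
    - [[0,-0.02,0.001],[0,0,0]]
    - [[0,-0.025,0.002],[0,0,0]]

```text
time: 10.1
eef_pos: [539.5, -23.4, 196.3]
eef_rot: [0.012, 0.043, 0.948, 0.315]
force: [-0.1, -1.7, -0.6]
gripper_width: 0.006
grip_force: 0.6
```

```bash
python3 - <<'E'
from p import *
im=env.snapshot("scene");cv2.imwrite('pics/s9.png',im[100:400,180:480,::-1])
plan([(-122,199,.642)])
E
```

```text
t 10.15 at t,lat,z [-119.5    0.5  195.8] F [-0.  -1.2 -1.7] off [-0.642  0.003  0.007]
[[[-0.0, -0.0, -0.004], [-0.0, -0.0, -0.005]]]
```

View pics/s9.png

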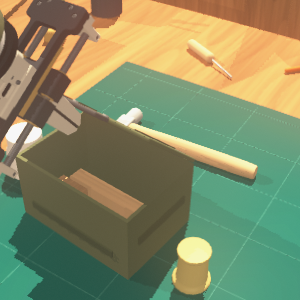

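The lid is resting on the finger and edge-on to the camera. The force is steady at about 2 N, so I'll continue.

apply_moves:
  increments:
    - [[0,-0.005,0.001],[0,0,0]]
    - [[0,-0.01,0.002],[0,0,0]]
    - [[0,-0.015,0.003],[0,0,0]]
    - [[0,-0.02,0.004],[0,0,0]]
    - [[0,-0.025,0.006],[0,0,0]]

```text
time: 10.78
eef_pos: [537.9, -39.8, 176.4]
eef_rot: [0.012, 0.043, 0.948, 0.315]
force: [-0.7, -2.1, -0.3]
gripper_width: 0.005
grip_force: 0.9
```

apply_moves:
  increments:
    - [[0,-0.005,0.002],[0,0,0]]
    - [[0,-0.01,0.003],[0,0,0]]
    - [[0,-0.014,0.005],[0,0,0]]
    - [[0,-0.019,0.007],[0,0,0]]
    - [[0,-0.024,0.01],[0,0,0]]

```text
time: 11.4
eef_pos: [536.6, -53.0, 154.0]
eef_rot: [0.012, 0.043, 0.948, 0.315]
force: [-0.7, -2.6, -0.0]
gripper_width: 0.005
grip_force: 1.3
```

```bash
python3 - <<'E'
from p import *
plan([(-151,157,.642)])
E
```

```text
t 11.4 at t,lat,z [-148.6    0.8  154. ] F [-0.7 -2.6 -0. ] off [-0.642  0.003  0.006]
[[[-0.001, -0.0, -0.004], [0.0, -0.0, -0.004]]]
```

apply_moves:
  increments:
    - [[0,-0.005,0.002],[0,0,0]]
    - [[0,-0.009,0.005],[0,0,0]]
    - [[0,-0.013,0.007],[0,0,0]]
    - [[0,-0.018,0.01],[0,0,0]]
    - [[0,-0.022,0.013],[0,0,0]]

```text
time: 12.02
eef_pos: [535.7, -62.4, 130.4]
eef_rot: [0.012, 0.043, 0.948, 0.315]
force: [-0.4, -1.3, -1.3]
gripper_width: 0.006
grip_force: 1.0
```

apply_moves:
  increments:
    - [[0,-0.004,0.003],[0,0,0]]
    - [[0,-0.008,0.006],[0,0,0]]
    - [[0,-0.012,0.009],[0,0,0]]
    - [[0,-0.016,0.012],[0,0,0]]
    - [[0,-0.02,0.016],[0,0,0]]

```text
time: 12.65
eef_pos: [534.9, -68.8, 105.7]
eef_rot: [0.012, 0.043, 0.948, 0.315]
force: [-0.1, -1.3, -1.3]
gripper_width: 0.001
grip_force: 0.7
```

```bash
python3 - <<'E'
from p import *
im=env.snapshot("scene");cv2.imwrite('pics/s10.png',cv2.resize(im[150:400,150:450,::-1],None,fx=2,fy=2))
plan([(-167,109,.642)])
E
```

```text
t 12.7 at t,lat,z [-164.7    1.2  105. ] F [-0.4 -1.4 -2.6] off [-0.642  0.003  0.006]
[[[-0.001, 0.001, -0.005], [0.0, -0.001, -0.004]]]
```

View pics/s10.png

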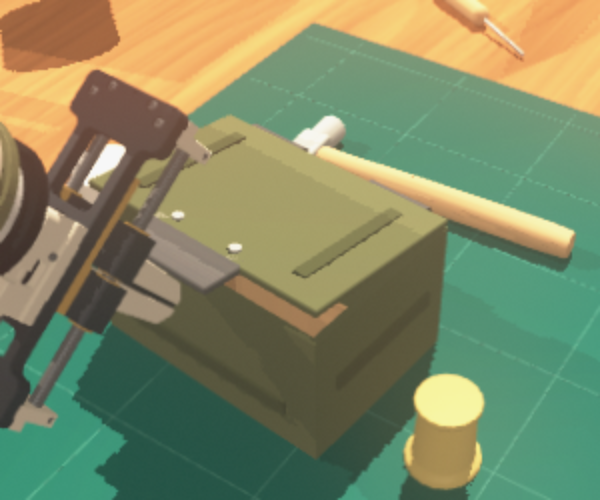

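The lid is a little open, with the tab resting on the back of the finger. I'll lower the last part slowly.

apply_moves:
  increments:
    - [[0,-0.002,0.002],[0,0,0]]
    - [[0,-0.004,0.004],[0,0,0]]
    - [[0,-0.005,0.005],[0,0,0]]
    - [[0,-0.007,0.007],[0,0,0]]
    - [[0,-0.009,0.009],[0,0,0]]

```text
time: 13.32
eef_pos: [534.8, -70.5, 93.3]
eef_rot: [0.012, 0.043, 0.948, 0.315]
force: [-0.7, -1.6, -0.8]
gripper_width: 0.005
grip_force: 0.8
```

apply_moves:
  increments:
    - [[0,-0.001,0.002],[0,0,0]]
    - [[0,-0.002,0.003],[0,0,0]]
    - [[0,-0.003,0.004],[0,0,0]]
    - [[0,-0.004,0.005],[0,0,0]]
    - [[0,-0.005,0.006],[0,0,0]]

```text
time: 13.95
eef_pos: [534.7, -70.9, 85.5]
eef_rot: [0.012, 0.043, 0.948, 0.316]
force: [0.4, -0.7, -1.3]
gripper_width: 0.007
grip_force: 1.0
```

apply_moves:
  increments:
    - [[0,-0.001,0.001],[0,0,0]]
    - [[0,-0.002,0.002],[0,0,0]]
    - [[0,-0.002,0.003],[0,0,0]]
    - [[0,-0.003,0.004],[0,0,0]]
    - [[0,-0.003,0.004],[0,0,0]]

```text
time: 14.58
eef_pos: [534.5, -70.6, 80.7]
eef_rot: [0.012, 0.043, 0.948, 0.316]
force: [-0.4, -0.3, -1.0]
gripper_width: 0.006
grip_force: 0.0
```

```bash
python3 - <<'E'
from p import *
plan([(-170,84,.642)])
E
```

```text
t 14.57 at t,lat,z [-166.3    1.3   80.7] F [-0.4 -0.3 -1. ] off [-0.643  0.003  0.006]
[[[-0.001, -0.001, -0.005], [0.001, -0.001, -0.004]]]
```

apply_moves:
  increments:
    - [[0,-0.001,0.001],[0,0,0]]
    - [[0,-0.002,0.002],[0,0,0]]
    - [[0,-0.002,0.003],[0,0,0]]
    - [[0,-0.003,0.004],[0,0,0]]
    - [[0,-0.003,0.004],[0,0,0]]

```text
time: 15.2
eef_pos: [534.5, -71.0, 75.5]
eef_rot: [0.012, 0.043, 0.948, 0.316]
force: [-0.3, -0.9, -0.2]
gripper_width: 0.008
grip_force: 0.0
```

apply_moves:
  increments:
    - [[0,-0.001,0.001],[0,0,0]]
    - [[0,-0.002,0.003],[0,0,0]]
    - [[0,-0.004,0.005],[0,0,0]]
    - [[0,-0.005,0.006],[0,0,0]]

```text
time: 15.7
eef_pos: [534.5, -71.4, 67.5]
eef_rot: [0.012, 0.043, 0.948, 0.316]
force: [0.3, 0.1, 0.1]
gripper_width: 0.002
grip_force: 0.0
```

```bash
python3 - <<'E'
from p import *
im=env.snapshot("scene");cv2.imwrite('pics/s11.png',cv2.resize(im[150:400,150:450,::-1],None,fx=2,fy=2))
plan([(-190,68,.642),(-230,68,.642),(-280,75,.642),(-300,120,.642),(-300,170,.6)])
E
```

```text
t 15.75 at t,lat,z [-167.2    1.4   67.4] F [-0.7 -0.1  0.1] off [-0.643  0.003  0.006]
[[[-0.001, -0.018, -0.014], [0.0, -0.001, -0.004]], [[-0.002, -0.05, -0.038], [0.0, -0.001, -0.004]], [[-0.002, -0.086, -0.074], [0.0, -0.001, -0.004]], [[-0.002, -0.075, -0.122], [0.0, -0.001, -0.004]], [[-0.001, -0.045, -0.162], [0.027, -0.001, -0.004]]]
```

View pics/s11.png

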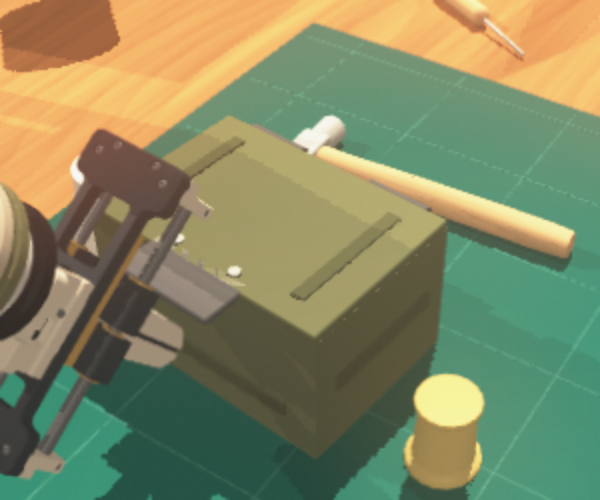

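The lid is shut flush and the finger is free below the tab. I'll withdraw to the front.

apply_moves:
  increments:
    - [[0,-0.018,-0.014],[0,0,0]]
    - [[0,-0.05,-0.038],[0,0,0]]
    - [[0,-0.086,-0.074],[0,0,0]]
    - [[0,-0.075,-0.122],[0,0,0]]
    - [[0,-0.07,-0.13],[0,0,0]]

```text
time: 16.38
eef_pos: [523.0, -209.2, 131.7]
eef_rot: [0.014, 0.045, 0.948, 0.314]
force: [0.8, -0.1, -0.5]
gripper_width: 0.004
grip_force: 0.0
```

apply_moves:
  increments:
    - [[0,0,0],[0,0,0]]
    - [[0,0,0],[0,0,0]]
    - [[0,0,0],[0,0,0]]
    - [[0,0,0],[0,0,0]]

```text
time: 16.88
eef_pos: [522.6, -204.3, 129.3]
eef_rot: [0.011, 0.043, 0.948, 0.316]
force: [0.1, -0.4, 0.7]
gripper_width: 0.004
grip_force: 0.0
```

```bash
python3 - <<'E'
from p import *
cv2.imwrite('pics/s12.png',env.snapshot("top")[:,:,::-1])
plan([(-300,120,.642)])
E
```

```text
t 16.93 at t,lat,z [-300.6    1.8  129.5] F [-0.5  0.5  0.9] off [-0.643  0.004  0.006]
[[[-0.002, -0.005, 0.008], [0.001, -0.001, -0.004]]]
```

View pics/s12.png

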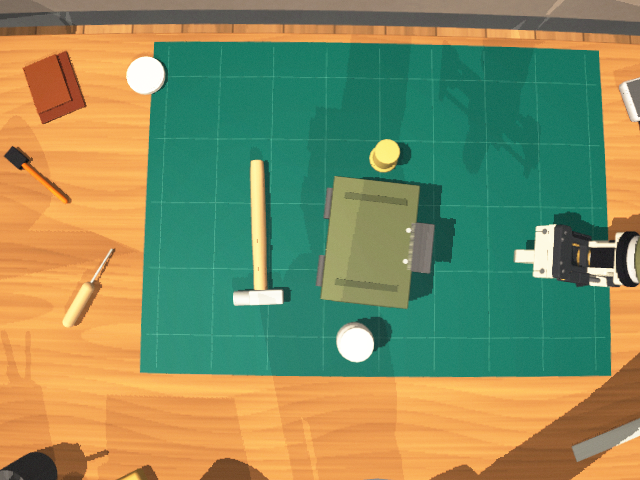

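The lid is shut, the hand is clear at (560,255), and the jar (355,341), spool (386,150) and hammer (260,230) have not moved.

```bash
python3 -c "
from rig import env
print(env.sign_off())"
```

```text
the job is handed in; nothing more can be done
None
```

The case is shut and handed in at about 17 s: I pushed the lid past upright, let go, caught it on the back of a finger at about 1.05 rad and lowered it closed with no sign of a drop; the hand is clear and the jar, spool and hammer look unmoved.

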